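Put away the microscope parts and close the sample tub

TASK

Tidy the microscope bench: stand the loose objective lens upright in the empty bay of the tray that already holds an objective, and the loose eyepiece upright in the empty bay of the tray that already holds an eyepiece. Stand both sample vials upright in the deep white tub, clear of its walls, then put the lid on the tub and press it down until it snaps fully home. Do not disturb the dropper bottle or the slide box.

Things in the scene. Friction and masses are not known exactly. Their poses are not given: they have to be found in the camera images.
- objective: The loose objective lens: bright steel, round, standing upright, 54 mm tall. Foot 25 mm in diameter, straight body 28 mm in diameter from 8 to 40 mm up (with a thin black band), then a cone that narrows to a 12 mm nose on top. About 120 g. Origin: centre of its foot, z up along its axis.
- eyepiece: The loose eyepiece: black, round, standing upright on its rubber eyecup, 46 mm tall. Lower 30 mm is 34 mm in diameter, the upper 16 mm is a dark steel barrel 23 mm in diameter. About 80 g. Origin: centre of its foot, z up along its axis.
- vial_a: A sample vial: amber glass with a white cap, round, standing upright, 22 mm in diameter (cap 21 mm), 50 mm tall, about 25 g. Origin: centre of its foot, z up along its axis. Both vials are alike.
- vial_b: The second sample vial, the same as the first: 22 mm in diameter, 50 mm tall, origin at the centre of its foot.
- objective_tray: Tray for objectives. Grey, cork-lined, fixed, 74 (x) x 124 (y) mm, rim 12 mm high, walls and floor 4 mm; a 4 mm divider, rim high, at y = 0 makes two bays of 66 x 56 mm. Origin: centre of the underside, z up. The bay at y = -30 mm holds a steel objective (part of the tray, top 58 mm above the bench); the bay centred at x = 0, y = +30 mm is empty.
- eyepiece_tray: Tray for eyepieces. Grey, cork-lined, fixed, 74 (x) x 124 (y) mm, rim 12 mm high, walls and floor 4 mm; a 4 mm divider, rim high, at y = 0 makes two bays of 66 x 56 mm. Origin: centre of the underside, z up. The bay at y = -30 mm holds a black eyepiece (part of the tray, top 50 mm above the bench); the bay centred at x = 0, y = +30 mm is empty.
- tub: Deep white open tub, fixed: 100 (x) x 120 (y) mm outside, 58 mm high, walls and floor 3 mm. At the middle of each end wall (y = +-57 mm), 6 mm below the rim, a rounded spring catch sticks 4.5 mm inwards. Origin: centre of the underside, z up. Stand the vials 10 mm or more clear of the walls, where the lid's plug goes, e.g. at x = 0, y = -27 and +27 mm.
- lid: White tub lid, loose: plate 106 (x) x 126 (y) x 4 mm, hollow tapered plug 16 mm deep below (1.5 mm play at its top, 6 at its foot). On top a central grip rib 14 (x) x 60 (y) mm, its top 30 mm above the origin. 60 g. Origin: centre of plate underside, 16 mm above the bench at start, 58 mm above the tub origin when home. Laid on, it stands 12 mm proud; 5 to 15 N on the rib snaps it in.
- dropper_bottle: Bystander: white plastic dropper bottle, 54 mm in diameter, 160 mm tall, standing. Origin: centre of its foot. Leave alone.
- slide_box: Bystander: cardboard box of slides with a blue lid, 87 x 102 x 32 mm, lying on the bench beyond the work. Origin: centre of its underside. Leave alone.
There are look-alikes about, which are no part of the job. What is shaped like the tub but green or red is not meant.

How it is judged:
On the way, in this order (a step that is already met when the one before it is completed fails the run):
1. both vials stand upright on the floor of the tub (x of vial_a in the frame of tub between -0.036 and 0.036 m and y of vial_a in the frame of tub between -0.047 and 0.047 m and z of vial_a in the frame of tub between 0 and 0.008 m and angle between each of vial_a, vial_b's own z axis and vertical below 0.2 rad and x of vial_b in the frame of tub between -0.036 and 0.036 m and y of vial_b in the frame of tub between -0.047 and 0.047 m and z of vial_b in the frame of tub between 0 and 0.008 m), for 0.2 s.
2. the lid is snapped fully home on the tub (x of lid in the frame of tub between -0.005 and 0.005 m and y of lid in the frame of tub between -0.005 and 0.005 m and z of lid in the frame of tub between 0.052 and 0.0605 m and angle between the y axis of lid and the y axis of tub, either way round below 0.1 rad and angle between lid's own z axis and vertical below 0.08 rad), for 0.2 s.
At the end, for the whole second after the job is handed in: Objective and eyepiece each upright (0.2 rad) on the floor of the empty bay of their tray, both vials upright (0.2 rad) on the tub floor, lid home: within 2.5 mm of the rim, 5 mm of centre in x and y, 0.08 rad of level, 0.1 rad of aligned. All released, at rest (under 20 mm/s) (all of step 1 and all of step 2 and x of objective in the frame of objective_tray between -0.024 and 0.024 m and y of objective in the frame of objective_tray between 0.012 and 0.048 m and z of objective in the frame of objective_tray between 0 and 0.009 m and angle between each of objective, eyepiece's own z axis and vertical below 0.2 rad and x of eyepiece in the frame of eyepiece_tray between -0.024 and 0.024 m and y of eyepiece in the frame of eyepiece_tray between 0.012 and 0.048 m and z of eyepiece in the frame of eyepiece_tray between 0 and 0.009 m and linear speed of each of objective, eyepiece, vial_a, vial_b, lid below 0.02 m/s); the robot touches nothing.
It fails at once if the dropper bottle or the slide box is moved more than 30 mm (distance of any of dropper_bottle, slide_box from where it was at the start of the episode above 0.03 m).
It also fails if it takes over 109 s, if anything falls off the work surface, if the arm or the gripper's body presses on something with over 40 N, if the wrist force passes 120 N, or if a joint passes its speed limit or range.

ROBOT

A 6-joint arm with a two-finger parallel gripper is mounted at the origin on the work surface. World frame = base frame: x ahead of the robot, y to its left, z up, the work surface at z = 0. Lengths are in m, angles in rad, forces in N, time in s.
With the tool pointing down it reaches from about 0.375 to 0.9 m from the base axis. Payload 3.1 kg.
Tool frame: the origin (TCP) lies at the very end of the fingers, on their centre line; the grasp point (between the pads) lies 19 mm behind it; z points along the fingers, y is the line along which they close (so a half turn about z gives the same grasp; the last joint's range is limited). The gripper opens to 85 mm and grips with 20 to 120 N. Pads are 22 mm wide; open, the fingers measure 114 mm over their backs; the gripper's body (76 mm by 85 mm) begins 54 mm behind the grasp point. The pads swing forward as they close: fully open they stand 13 mm farther back than shut.
Start: joints at [0.922, 0.527, 1.433, -0, 1.181, -0.178], TCP at [0.283, 0.557, 0.231] pointing down, gripper open.
Joint ranges: [-3.08, 3.08], [-0.75, 2.2], [0.22, 2.44], [-1.43, 4.57], [0, 2.65], [-2.85, 2.85]. Speed limits (rad/s): [2.79, 2.79, 3.14, 3.14, 3.14, 3.14].

INTERFACE

Orientations are given as a unit quaternion [x, y, z, w].
In Python, from station import sense, snapshot, camera_params, sign_off gives the robot as it stands.
- The arm moves only by the shell command python3 -m handwheel 'ROWS' [OPENING] [FORCE]. ROWS is JSON, a list that holds one entry, the list of rows, each a list of 4 numbers: the shift along the tool's x, y, z in units of 25 mm (1.0 is 25 mm), then the turn about the tool's z in units of 6 degrees (1.0 is 6 degrees). A call has 1 to 20 rows; each row shifts and turns the commanded pose from where the row before left it, along the tool's axes as they then stand; what a row does not reach is not made up. A row lasts 1/8 s, in which the tool goes at most 62.5 mm and 10.7 degrees, less where a joint would pass 70% of its speed; a pose out of reach is approached as far as the arm can. A call is refused whole if a number of a shift passes 1 or a number of a turn 1, either way. A call with a gripper value outside its range is refused whole. OPENING is the finger opening in mm, from 0 to 85.4, set as the call begins (- or left out, the last holds). The fingers move at their own pace and stop on an object; FORCE is the grip in N (left out, the last holds). Time passes only in rows, so rows that do not move let the fingers close. It gives the time, the measured TCP pose, the force, the opening and the grip force at its end, in the units of the state.
- sense(): the state, without advancing time (a new reading comes with each control period).
- snapshot(name): name is "scene" or "side" or "wrist"; returns (picture, depth): 480x640x3 uint8, red, green, blue; 480x640 float32, m along the optical axis (not along the pixel's ray), 0 where there is no reading.
- camera_params(name): a dict with "mtx" (3x3 intrinsics, pixels), "extrinsics" (4x4, takes a point from camera to world coordinates); the wrist camera has in their place "hand_eye" (4x4, takes a point from camera to tool coordinates, whose origin is the TCP and whose axes are the flange's). Camera axes: x right, y up, looking along -z (the intrinsics and any distortion apply to the point x, -y, -z); pixel columns grow to the right and rows downward; lengths in m; the calibration is good to about 2 mm. The wrist camera is an equidistant fisheye: a pixel r from the principal point sees the ray r / f radians off the axis. A picture is of the moment at which its call begins: read the wrist's pose just before it. camera_params takes no time and is no camera call.
- sign_off(): hands the job in; it is judged then, once.
The state is a dict: "t": time; "q": joint angles; "qd": joint speeds; "tau": joint torques, N m; "tcp_pos": TCP position; "tool_rot": TCP orientation; "force": force on the tool from outside, world axes, zero at the start; "ft_torque": the same for the moment, N m; "finger_gap": opening from 0.0 (shut) to 1.0 (fully open); "gripper_force": force on a finger pad.
Only numpy, scipy, OpenCV 4.12 (cv2) and the standard library are available. Lean on these libraries where they do the work, as an engineer would, in place of code of your own. Each camera call takes 0.05 s, during which the arm holds its last target. There are 200 camera calls.

## Working session

There is one attempt and no reset: what is moved stays moved. The work goes in short steps, Python scripts to look and compute and a shell command to move; the robot and the scene stay as the last step left them, time stands still between calls to the robot, and variables do not carry over. Pictures are saved under pics/ and viewed, at most 14 in all, crops included, and the job is handed in when it is done.

```bash
mkdir -p pics; ls; python3 - <<'E'
from station import *
import cv2,numpy as np
s=sense();print({k:np.round(v,3) for k,v in s.items()})
for n in["scene","side"]:
    p,d=snapshot(n);cv2.imwrite(f'pics/{n}0.png',p[...,::-1]);np.savez(f'{n}0.npz',p=p,d=d)
    c=camera_params(n);print(n,{k:np.round(v,3).tolist() if not isinstance(v,str) else v for k,v in c.items()},(d>0).mean())
c=camera_params("wrist");print({k:np.round(v,3).tolist() if not isinstance(v,str) else v for k,v in c.items()})
E
```

```text
pics
{'t': np.float64(0.0), 'q': array([ 0.923,  0.528,  1.434,  0.   ,  1.181, -0.179]), 'qd': array([-0.002,  0.001,  0.002,  0.001,  0.001, -0.001]), 'tau': array([ 1.0000e-03, -4.4234e+01, -1.7803e+01, -0.0000e+00,  8.0000e-03,
        0.0000e+00]), 'tcp_pos': array([0.282, 0.557, 0.23 ]), 'tool_rot': array([ 0.233,  0.973, -0.001, -0.   ]), 'force': array([-0.172, -0.111, -0.58 ]), 'ft_torque': array([ 0.023, -0.028,  0.004]), 'gripper_force': np.float64(0.0), 'finger_gap': np.float64(1.001)}
scene {'mtx': [[492.656, 0.0, 320.267], [0.0, 492.656, 241.671], [0.0, 0.0, 1.0]], 'extrinsics': [[-0.716, -0.466, 0.52, 1.077], [0.698, -0.466, 0.544, 0.444], [-0.011, 0.752, 0.659, 0.723], [0.0, 0.0, 0.0, 1.0]]} 0.9959798177083333
side {'mtx': [[564.165, 0.0, 310.557], [0.0, 564.165, 234.071], [0.0, 0.0, 1.0]], 'extrinsics': [[0.903, 0.317, -0.289, 0.141], [-0.429, 0.652, -0.625, -1.041], [-0.01, 0.688, 0.725, 1.123], [0.0, 0.0, 0.0, 1.0]]} 0.99521484375
{'mtx': [[371.648, 0.0, 320.196], [0.0, 371.648, 232.487], [0.0, 0.0, 1.0]], 'hand_eye': [[-0.0, 0.964, 0.265, 0.067], [1.0, -0.0, 0.001, 0.0], [0.001, 0.265, -0.964, -0.142], [0.0, 0.0, 0.0, 1.0]]}
```

View pics/scene0.png

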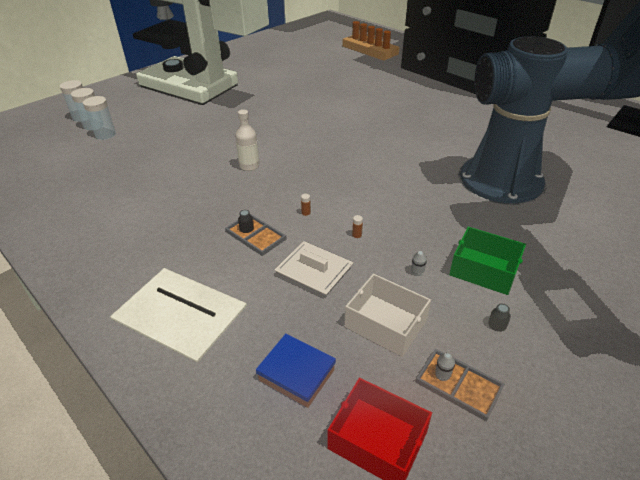

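View pics/side0.png

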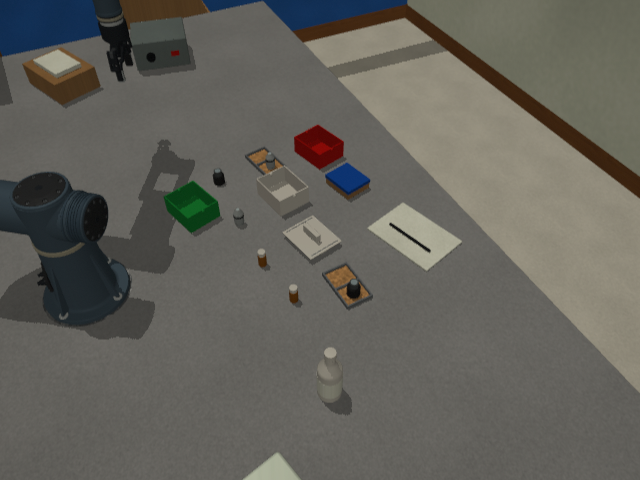

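The scene picture shows the vials at (306,205) and (357,227), the objective at (419,263), the eyepiece at (500,317), the white tub at (387,312) and the lid at (314,267). The objective tray is at (460,382) and the eyepiece tray at (256,233). The bottle is at (247,142) and the slide box at (296,367). The side picture agrees.

```bash
cat > h.py <<'E'
import numpy as np,cv2
from station import camera_params
def cloud(n,d):
    c=camera_params(n);K=np.array(c['mtx']);T=np.array(c['extrinsics'])
    v,u=np.mgrid[:480,:640]
    P=np.stack([(u-K[0,2])/K[0,0]*d,-(v-K[1,2])/K[1,1]*d,-d],-1)
    return P@T[:3,:3].T+T[:3,3]
E
python3 - <<'E'
from h import *
C={}
for n in['scene','side']:
    z=np.load(n+'0.npz');C[n]=cloud(n,z['d'])
sc=C['scene']
tops={'vialA':(296,190,316,218,.05),'vialB':(347,213,367,240,.05),'obj':(408,246,430,277,.054),'eye':(487,300,513,332,.046),
'tub':(342,272,433,352,.058),'lid':(272,238,355,297,.020),'otray':(412,345,506,418,.012),'etray':(222,208,289,256,.012),'bottle':(230,105,262,172,.16),'slide':(254,332,338,404,.032)}
for k,(a,b,c,d,h) in tops.items():
    P=sc[b:d,a:c].reshape(-1,3);P=P[P[:,2]>.008];lo,hi=P[:,:2].min(0)-.01,P[:,:2].max(0)+.01
    for n in C:
        Q=P if n=='scene' else C[n].reshape(-1,3)
        Q=Q[(Q[:,:2]>lo).all(1)&(Q[:,:2]<hi).all(1)&(Q[:,2]>.008)]
        tol=.006
        t=Q[abs(Q[:,2]-h)<tol]
        o=[k,n,len(Q),'zmax',Q[:,2].max().round(3)]
        if len(t)>3:
            r=cv2.minAreaRect((t[:,:2]*1000).astype(np.float32));o+=['top mean',t.mean(0).round(3),'rect',np.round(r[0],1),np.round(r[1],1),round(r[2],1)]
        m=cv2.minAreaRect((Q[:,:2]*1000).astype(np.float32))
        o+=['all',np.round(m[0],1),np.round(m[1],1),round(m[2],1)]
        print(*o)
for n in C:
    g=C[n].reshape(-1,3);g=g[abs(g[:,2])<.02];print(n,'floor z med',np.median(g[:,2]),g[:,2].std())
E
```

```text
vialA scene 168 zmax 0.723 top mean [ 0.458 -0.253  0.049] rect [ 458.  -252.6] [19.9 18.9] 44.9 all [767.7  88.4] [941.5  21.5] 47.7
vialA side 5430 zmax 0.063 top mean [0.642 0.123 0.05 ] rect [631.1  18.7] [575.1 390.8] 90.0 all [682.2  30.5] [609.7 492.8] 90.0
vialB scene 184 zmax 0.723 top mean [ 0.431 -0.111  0.048] rect [ 430.8 -111.8] [19.5 19.9] 7.8 all [752.8 158.5] [862.9  20.6] 40.0
vialB side 4953 zmax 0.063 top mean [0.632 0.135 0.05 ] rect [621.6  88.9] [412.7 429.8] 0.8 all [649.6 101.6] [474.5 467.5] 0.0
obj scene 276 zmax 0.723 top mean [0.431 0.058 0.051] rect [430.1  57. ] [17.5 14.6] 66.4 all [745.9 254.1] [762.   28.5] 32.0
obj side 3360 zmax 0.063 top mean [0.654 0.164 0.053] rect [616.8 157.1] [424.8 235.4] 9.6 all [624.8 183.7] [303.1 422.3] 89.5
eye scene 405 zmax 0.723 top mean [0.436 0.247 0.045] rect [435.2 246.5] [24.  22.6] 58.5 all [748.  351.1] [682.1  33.6] 18.6
eye side 978 zmax 0.062 top mean [0.684 0.259 0.046] rect [619.8 260.4] [396.8  85.4] 1.0 all [617.9 277.4] [116.  404.2] 89.9
tub scene 3041 zmax 0.723 top mean [0.582 0.101 0.056] rect [580
[... 948 characters left out ...]
6] 4.8 all [717.7   6.4] [375.4 672.6] 4.8
bottle scene 987 zmax 0.723 top mean [ 0.425 -0.511  0.159] rect [ 424.1 -512.3] [26.9 23.5] 27.7 all [734.7 -33.5] [1172.9   54.6] 57.0
bottle side 7227 zmax 0.163 top mean [ 0.421 -0.517  0.158] rect [ 421.7 -517.3] [25.4 23.6] 63.5 all [ 670.5 -108.5] [884.3 529.3] 88.4
slide scene 3313 zmax 0.723 top mean [0.777 0.067 0.032] rect [774.  64.] [ 89.9 103.7] 14.1 all [925.6 208.5] [543.4 131. ] 43.8
slide side 1921 zmax 0.062 top mean [0.77  0.101 0.031] rect [773.3 152. ] [115.7 306.8] 3.5 all [775.2 152.4] [122.8 307.4] 3.5
scene floor z med -0.0005399860680561641 0.0035155557724743545
side floor z med -0.0018468235198283445 0.0037025439848670265
```

```bash
python3 - <<'E'
from h import *
R={'vialA':(458,-253,25,.05),'vialB':(431,-112,25,.05),'obj':(431,57,25,.054),'eye':(436,247,28,.046),'tub':(580,99,95,.058),'lid':(587,-90,95,.02),'otray':(594,268,82,.012),'etray':(594,-273,80,.012),'slide':(774,64,85,.032)}
for n in['scene','side']:
    z=np.load(n+'0.npz');P=cloud(n,z['d'])[z['d']>0]
    for k,(x,y,r,h) in R.items():
        Q=P[(np.hypot(P[:,0]*1000-x,P[:,1]*1000-y)<r)&(P[:,2]>.007)&(P[:,2]<.08)]
        t=Q[abs(Q[:,2]-h)<.005]
        f=lambda A:(lambda r:[np.round(r[0],1).tolist(),np.round(r[1],1).tolist(),round(r[2],1)])(cv2.minAreaRect((A[:,:2]*1000).astype(np.float32)))
        print(k,n,len(t),t.mean(0).round(4),'top',f(t),'all',f(Q))
        if k=='lid': t=Q[Q[:,2]>.04];print('  rib',f(t),t[:,2].max())
E
```

```text
vialA scene 44 [ 0.4573 -0.2527  0.0489] top [[458.0, -252.6], [19.9, 18.8], 44.9] all [[458.0, -252.0], [20.8, 21.5], 44.9]
vialB scene 58 [ 0.4315 -0.1112  0.0485] top [[430.8, -111.8], [19.5, 19.9], 7.8] all [[432.0, -110.7], [23.4, 19.9], 25.3]
obj scene 37 [0.4306 0.0572 0.0522] top [[429.8, 57.2], [17.5, 13.8], 66.4] all [[432.1, 59.2], [21.5, 28.2], 46.1]
eye scene 117 [0.4361 0.2464 0.0448] top [[435.2, 246.5], [24.0, 22.6], 58.5] all [[437.9, 247.4], [28.8, 33.3], 25.0]
tub scene 557 [0.583  0.1009 0.0562] top [[580.1, 98.4], [105.4, 126.7], 10.7] all [[580.0, 98.6], [105.4, 127.3], 10.7]
lid scene 1919 [ 0.5858 -0.0894  0.0188] top [[581.4, -94.4], [109.7, 127.1], 13.2] all [[581.4, -94.4], [109.7, 127.1], 13.2]
  rib [[581.4, -93.6], [16.5, 60.0], 12.3] 0.04765012070577801
otray scene 813 [0.5988 0.2717 0.0105] top [[594.2, 268.4], [78.3, 124.3], 10.6] all [[594.2, 268.4], [78.3, 124.3], 10.6]
etray scene 450 [ 0.5967 -0.2681  0.0106] top [[594.1, -273.5], [76.7, 126.2], 3.2] all [[594.1, -273.5], [76.7, 126.2], 3.2]
slide scene 2866 [0.7766 0.0669 0.0325] top [[774.0, 64.
[... 521 characters left out ...]
.4], [30.4, 32.7], 52.5]
tub side 160 [0.5767 0.0933 0.0558] top [[578.3, 95.0], [104.1, 126.2], 12.0] all [[578.4, 96.7], [107.0, 133.6], 11.0]
lid side 1000 [ 0.5778 -0.1026  0.0182] top [[578.8, -98.5], [108.5, 126.9], 13.2] all [[579.6, -96.9], [110.8, 129.6], 13.2]
  rib [[578.9, -97.9], [15.1, 61.1], 13.6] 0.04744845995151237
otray side 145 [0.5865 0.2717 0.0103] top [[591.6, 268.5], [77.6, 123.2], 11.4] all [[591.6, 268.5], [77.6, 123.2], 11.4]
etray side 323 [ 0.5904 -0.2828  0.0103] top [[591.6, -277.1], [76.2, 129.2], 4.4] all [[591.6, -277.1], [76.2, 129.2], 4.4]
slide side 668 [0.772  0.0597 0.0312] top [[772.5, 60.6], [92.3, 107.7], 14.2] all [[772.5, 60.4], [92.5, 109.2], 13.8]
```

```bash
cat >> h.py <<'E'
def go(x,y,z,yaw,nom=None):
    """shift in units (tool axes after turning to yaw, deg of tool y), mm targets"""
    from station import sense
    from scipy.spatial.transform import Rotation as R
    s=sense();M=R.from_quat(s['tool_rot']).as_matrix();p=np.array(s['tcp_pos'])*1000
    cy=np.degrees(np.arctan2(M[1,1],M[0,1]));a=np.radians(yaw)
    d=np.array([x,y,z])-p
    u=np.array([-np.sin(a)*d[0]+np.cos(a)*d[1],np.cos(a)*d[0]+np.sin(a)*d[1],-d[2]])/25
    print('t',round(s['t'],2),'at',p.round(1),'yaw',round(cy,1),'turn units',round((cy-yaw)/6,2),'shift',u.round(2),'F',np.round(s['force'],1),'gap mm',round(s['finger_gap']*85.4,1))
E
python3 -m handwheel '[[[0,0,0,1],[0,0,0,1],[0,0,0,1],[0,0,0,1],[0,0,0,1],[0,0,0,1],[0,0,0,1],[0,0,0,1],[0,0,0,0.6],[0,0,0,0]]]' 50 30
python3 -c "
from h import *
go(434,244.5,130,11.3)"
```

```text
t: 1.35
tcp_pos: [0.2827, 0.557, 0.2308]
tool_rot: [0.633, 0.775, -0.001, 0.0]
force: [-0.3, 0.5, 0.5]
finger_gap: 0.584
gripper_force: 0.0
t 1.35 at [282.7 557.  230.8] yaw 11.5 turn units 0.04 shift [-13.44   3.49   4.03] F [-0.3  0.5  0.5] gap mm 49.8
```

```bash
python3 -m handwheel '[[[-1,0.5,0.4,0],[-1,0.5,0.4,0],[-1,0.5,0.4,0],[-1,0.5,0.4,0],[-1,0.5,0.4,0],[-1,0.5,0.4,0],[-1,0.5,0.4,0],[-1,0,0.4,0],[-1,0,0.4,0],[-1,0,0.4,0],[-1,0,0,0],[-1,0,0,0],[-1,0,0,0],[-0.4,0,0,0],[0,0,0,0]]]'
python3 - <<'E'
from h import *
from station import *
go(434,244.5,130,11.3)
p,d=snapshot('wrist');cv2.imwrite('pics/w1.png',p[...,::-1])
E
```

```text
t: 3.22
tcp_pos: [0.4355, 0.2462, 0.1313]
tool_rot: [0.633, 0.774, 0.0, -0.0]
force: [-0.2, -0.6, -0.7]
finger_gap: 0.584
gripper_force: 0.0
t 3.23 at [435.5 246.2 131.3] yaw 11.4 turn units 0.02 shift [-0.05 -0.07  0.05] F [-0.2 -0.6 -0.7] gap mm 49.8
```

View pics/w1.png

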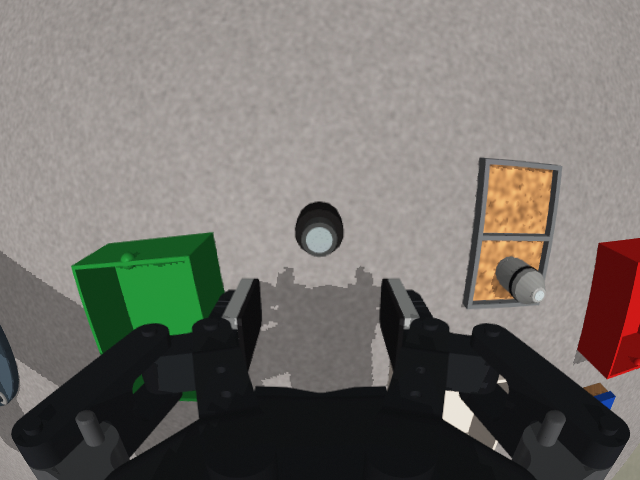

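The eyepiece's top is centred near (319,240). The green tub's nearest top edge is at about (213,235), and the objective tray with its empty bay is at (520,200).

```bash
cat >> h.py <<'E'
def wray(u,v,z):
    "wrist pixel -> world mm on plane z mm, at the current pose"
    from station import sense
    from scipy.spatial.transform import Rotation as R
    s=sense();c=camera_params('wrist');K=np.array(c['mtx']);H=np.array(c['hand_eye'])
    a,b=(u-K[0,2])/K[0,0],(v-K[1,2])/K[1,1];r=np.hypot(a,b)+1e-9
    ray=np.array([np.sin(r)*a/r,-np.sin(r)*b/r,-np.cos(r)])
    M=R.from_quat(s['tool_rot']).as_matrix()
    o=M@H[:3,3]+s['tcp_pos'];w=M@H[:3,:3]@ray
    return ((o+w*(z/1000-o[2])/w[2])*1000).round(1)
E
python3 - <<'E'
from h import *
print('eye top',wray(319,239,46),'green',wray(213,234,58),wray(224,300,58))
print('tray corners',[wray(*p,12) for p in((481,158),(561,166),(465,306),(541,304))])
go(434,244.5,11,11.3)
E
```

```text
eye top [434.5 246.9  46. ] green [368.8 240.3  58. ] [380.9 196.9  58. ]
tray corners [array([542.4, 322.5,  12. ]), array([617.7, 336.4,  12. ]), array([566.4, 204. ,  12. ]), array([643.6, 216.2,  12. ])]
t 3.27 at [435.4 246.7 131.3] yaw 11.5 turn units 0.03 shift [-0.07 -0.07  4.81] F [-0.2  0.9  0. ] gap mm 50.4
```

```bash
python3 -m handwheel '[[[0,0,0.8,0],[0,0,0.9,0],[0,0,0.9,0],[0,0,0.9,0],[0,0,0.8,0],[0,0,0.5,0],[0,0,0,0],[0,0,0,0]]]' && python3 -m handwheel '[[[0,0,0,0],[0,0,0,0],[0,0,0,0],[0,0,0,0],[0,0,0,0]]]' 20 40 && python3 -m handwheel '[[[0,0,-0.5,0],[0,0,-1,0],[0,0,-1,0],[0,0,-1,0],[0,0,-1,0],[0,0,-1,0],[0,0,0,0]]]' 
python3 -c "
from h import *
go(591,-245,150,7)"
```

```text
t: 4.28
tcp_pos: [0.4357, 0.2468, 0.0118]
tool_rot: [0.633, 0.774, 0.0, 0.0]
force: [-0.3, 0.2, 0.3]
finger_gap: 0.589
gripper_force: 0.0
t: 4.9
tcp_pos: [0.4357, 0.2466, 0.0123]
tool_rot: [0.633, 0.774, 0.001, 0.0]
force: [-0.9, 0.9, 5.7]
finger_gap: 0.382
gripper_force: 39.6
t: 5.78
tcp_pos: [0.4366, 0.2468, 0.1508]
tool_rot: [0.633, 0.774, 0.002, 0.001]
force: [-0.9, 0.2, -1.3]
finger_gap: 0.379
gripper_force: 39.8
t 5.78 at [436.6 246.8 150.8] yaw 11.5 turn units 0.75 shift [-20.28   3.73   0.03] F [-0.9  0.2 -1.3] gap mm 32.4
```

```bash
python3 -m handwheel '[[[0,0,0,0.75],[-1,0.2,0,0],[-1,0.2,0,0],[-1,0.2,0,0],[-1,0.2,0,0],[-1,0.2,0,0],[-1,0.2,0,0],[-1,0.2,0,0],[-1,0.2,0,0],[-1,0.2,0,0],[-1,0.2,0,0],[-1,0.2,0,0],[-1,0.2,0,0],[-1,0.2,0,0],[-1,0.2,0,0],[-1,0.2,0,0],[-1,0.2,0,0],[-1,0.2,0,0],[-1,0.2,0,0],[-1,0.2,0,0]]]' && python3 -m handwheel '[[[-1,0,0,0],[-0.3,0,0,0],[0,0,0,0]]]'
python3 - <<'E'
from h import *
from station import *
go(591,-245,16,7)
p,d=snapshot('wrist');cv2.imwrite('pics/w2.png',p[...,::-1])
E
```

```text
t: 8.28
tcp_pos: [0.5878, -0.2152, 0.1488]
tool_rot: [0.663, 0.749, 0.0, 0.0]
force: [-0.1, 0.0, -1.1]
finger_gap: 0.381
gripper_force: 39.8
t: 8.65
tcp_pos: [0.5909, -0.2461, 0.1486]
tool_rot: [0.663, 0.749, 0.0, -0.0]
force: [-0.4, -0.5, -0.8]
finger_gap: 0.38
gripper_force: 39.8
t 8.65 at [ 590.9 -246.1  148.6] yaw 6.9 turn units -0.01 shift [0.04 0.01 5.3 ] F [-0.4 -0.5 -0.8] gap mm 32.5
```

View pics/w2.png

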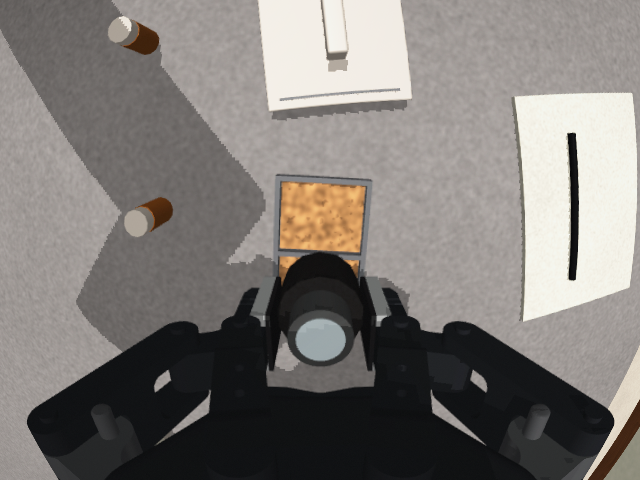

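The empty bay is ahead of the gripper, with corners at (276,176) and (371,180) and divider ends at about (275,252) and (363,257). The eyepiece is held upright, and the vials' caps are at (123,28) and (139,222).

```bash
python3 - <<'E'
from h import *
for p in((276,176),(371,180),(275,252),(363,257)):print(wray(*p,12))
print('vials',wray(124,28,50),wray(139,222,50))
for v in (4,):go(591,-245,16,v)
E
```

```text
[ 553.1 -214.6   12. ]
[ 624.9 -208.9   12. ]
[ 557.9 -274.9   12. ]
[ 628.  -270.5   12. ]
vials [ 434.2 -111.9   50. ] [ 458.9 -252.3   50. ]
t 8.7 at [ 590.8 -245.3  148.6] yaw 7.0 turn units 0.49 shift [0.01 0.01 5.3 ] F [ 0.1 -0.  -1.1] gap mm 32.8
```

```bash
python3 -m handwheel '[[[0,0,0.8,0.5],[0,0,0.9,0],[0,0,0.9,0],[0,0,0.9,0],[0,0,0.8,0],[0,0,0.6,0],[0,0,0.3,0],[0,0,0.08,0],[0,0,0,0],[0,0,0,0]]]' && python3 -m handwheel '[[[0,0,0,0],[0,0,0,0],[0,0,0,0],[0,0,-0.3,0],[0,0,-0.8,0],[0,0,-1,0],[0,0,-1,0],[0,0,-1,0],[0,0,0,0]]]' 44
python3 - <<'E'
from h import *
from station import *
go(457.5,-254,120,11.3)
p,d=snapshot('wrist');cv2.imwrite('pics/w3.png',p[...,::-1])
E
```

```text
t: 9.95
tcp_pos: [0.5918, -0.2461, 0.0175]
tool_rot: [0.682, 0.731, 0.0, 0.001]
force: [0.0, 0.2, -1.5]
finger_gap: 0.384
gripper_force: 39.8
t: 11.08
tcp_pos: [0.5932, -0.2469, 0.1229]
tool_rot: [0.682, 0.731, 0.001, 0.003]
force: [0.2, 0.2, 0.2]
finger_gap: 0.514
gripper_force: 0.0
t 11.07 at [ 593.2 -246.9  122.9] yaw 4.0 turn units -1.22 shift [ 0.78 -5.38  0.12] F [0.2 0.2 0.2] gap mm 43.9
```

View pics/w3.png

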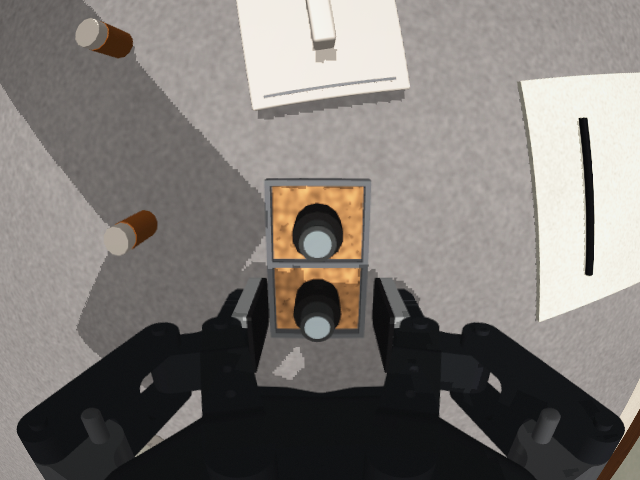

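The eyepiece stands upright in the empty bay at (317,240). Next is vial A.

```bash
python3 -m handwheel '[[[0,0,0,-1],[0,0,0,-0.2],[0.2,-1,0,0],[0.2,-1,0,0],[0.2,-1,0,0],[0.2,-1,0,0],[0,-1,0,0],[0,-0.4,0,0],[0,0,0,0]]]' >/dev/null
python3 -c "
from h import *
go(457.5,-254,17,11.3)"
```

```text
t 12.25 at [ 454.9 -252.5  119.1] yaw 11.1 turn units -0.03 shift [-0.08  0.09  4.08] F [-0.5 -0.7  0.8] gap mm 43.8
```

```bash
python3 -m handwheel '[[[-0.1,0.1,0.6,0],[0,0,0.9,0],[0,0,0.9,0],[0,0,0.9,0],[0,0,0.7,0],[0,0,0.1,0],[0,0,0,0]]]' >/dev/null&& python3 -m handwheel '[[[0,0,0,0],[0,0,0,0],[0,0,0,0],[0,0,0,0],[0,0,0,0],[0,0,0,0]]]' 12 25 && python3 -m handwheel '[[[0,0,-0.5,0],[0,0,-1,0],[0,0,-1,0],[0,0,-1,0],[0,0,-1,0],[0,0,-0.5,0],[0,0,0,0]]]' 
python3 - <<'E'
from h import *
a=np.radians(11.3);c=np.array([579,97.]);e=np.array([-np.sin(a),np.cos(a)])*27
print(c-e,c+e);go(*(c-e),140,11.3)
E
```

```text
t: 13.88
tcp_pos: [0.4584, -0.2547, 0.0176]
tool_rot: [0.635, 0.773, -0.0, 0.001]
force: [1.1, 0.6, 6.0]
finger_gap: 0.243
gripper_force: 24.8
t: 14.75
tcp_pos: [0.4582, -0.2546, 0.1427]
tool_rot: [0.635, 0.773, -0.0, 0.001]
force: [-0.4, -0.1, -0.2]
finger_gap: 0.246
gripper_force: 24.5
[584.29054589  70.52340422] [573.70945411 123.47659578]
t 14.75 at [ 458.2 -254.6  142.7] yaw 11.2 turn units -0.02 shift [11.76  7.49  0.11] F [-0.4 -0.1 -0.2] gap mm 21.0
```

```bash
python3 -m handwheel '[[[1,0.7,0,0],[1,0.7,0,0],[1,0.7,0,0],[1,0.7,0,0],[1,0.7,0,0],[1,0.7,0,0],[1,0.7,0,0],[1,0.7,0,0],[1,0.7,0,0],[1,0.7,0,0],[1,0.5,0,0],[0.7,0,0,0],[0,0,0,0]]]' >/dev/null
python3 - <<'E'
from h import *
from station import *
go(584.3,70.5,21.5,11.3)
p,d=snapshot('wrist');cv2.imwrite('pics/w4.png',p[...,::-1])
E
```

```text
t 16.38 at [583.5  70.  140.8] yaw 11.3 turn units -0.0 shift [0.02 0.03 4.77] F [ 0.3 -0.8 -1. ] gap mm 21.0
```

View pics/w4.png

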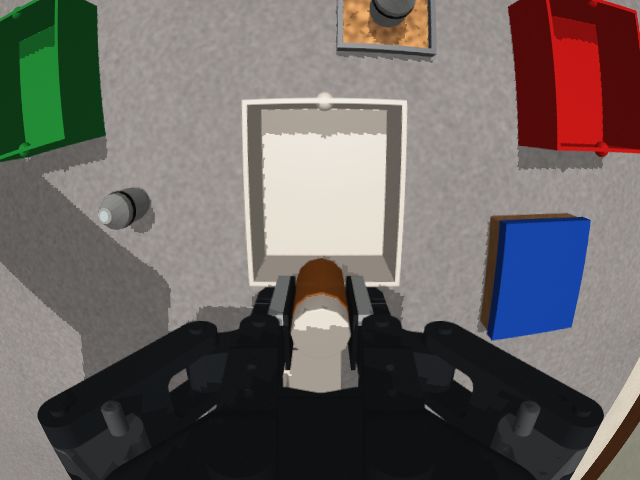

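The tub's rim corners are at about (242,100), (407,100), (249,285) and (400,285), with a catch at (325,101). The vial is held upright, and the loose objective is at (124,208).

```bash
python3 - <<'E'
from h import *
P=[wray(*p,58) for p in((242,100),(407,100),(400,285),(249,285))]
print(P,np.mean(P,0));r=cv2.minAreaRect(np.array(P)[:,:2].astype(np.float32));print(r)
print('obj nose',wray(104,215,54))
E
```

```text
[array([520.1, 146.5,  58. ]), array([618. , 166.2,  58. ]), array([642.2,  48.9,  58. ]), array([543.1,  29.2,  58. ])] [580.85  97.7   58.  ]
((580.9742431640625, 97.78433227539062), (101.03913116455078, 119.7671890258789), 11.243203163146973)
obj nose [428.7  55.6  54. ]
```

```bash
python3 -m handwheel '[[[0,0.05,0.7,0],[0,0,0.9,0],[0,0,0.9,0],[0,0,0.9,0],[0,0,0.8,0],[0,0,0.4,0],[0,0,0.17,0],[0,0,0,0],[0,0,0,0]]]' && python3 -m handwheel '[[[0,0,0,0],[0,0,0,0],[0,0,0,0],[0,0,-0.3,0],[0,0,-0.8,0],[0,0,-1,0],[0,0,-1,0],[0,0,-1,0],[0,0,-0.4,0],[0,0,0,0]]]' 36
python3 - <<'E'
from h import *
from station import *
p,d=snapshot('wrist');cv2.imwrite('pics/w5.png',p[...,::-1])
go(432,-113,120,11.3)
E
```

```text
t: 17.55
tcp_pos: [0.587, 0.0692, 0.0233]
tool_rot: [0.635, 0.773, 0.0, 0.001]
force: [-0.5, 0.2, 0.0]
finger_gap: 0.247
gripper_force: 24.5
t: 18.8
tcp_pos: [0.5867, 0.0692, 0.1357]
tool_rot: [0.635, 0.773, 0.0, 0.001]
force: [0.1, -0.3, -0.0]
finger_gap: 0.423
gripper_force: 0.0
t 18.85 at [586.1  69.3 134.9] yaw 11.2 turn units -0.02 shift [-5.94 -7.47  0.6 ] F [ 0.4  0.1 -0.9] gap mm 35.7
```

View pics/w5.png

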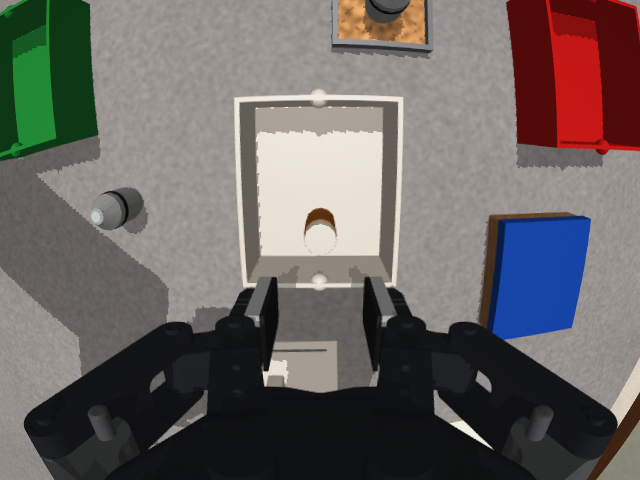

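Vial A stands in the tub at (320,235).

```bash
python3 -m handwheel '[[[-0.8,-1,0,0],[-0.8,-1,0,0],[-0.8,-1,0,0],[-0.8,-1,0,0],[-0.8,-1,0,0],[-0.8,-1,0,0],[-0.8,-1,0.2,0],[-0.3,-0.45,0.2,0],[0,0,0,0]]]' 44 >/dev/null
python3 -c "
from h import *
go(432,-113,17,11.3)"
```

```text
t 19.98 at [ 431.5 -111.5  124.2] yaw 11.1 turn units -0.04 shift [-0.06  0.01  4.29] F [ 0.1 -0.3 -0.4] gap mm 44.0
```

```bash
python3 -m handwheel '[[[-0.05,0,0.7,0],[0,0,0.9,0],[0,0,0.9,0],[0,0,0.9,0],[0,0,0.7,0],[0,0,0.2,0],[0,0,0,0]]]' >/dev/null&& python3 -m handwheel '[[[0,0,0,0],[0,0,0,0],[0,0,0,0],[0,0,0,0],[0,0,0,0],[0,0,0,0]]]' 12 25 && python3 -m handwheel '[[[0,0,-0.5,0],[0,0,-1,0],[0,0,-1,0],[0,0,-1,0],[0,0,-1,0],[0,0,-0.5,0],[0,0,0,0]]]' 
python3 - <<'E'
from h import *
a=np.radians(11.3);c=np.array([580,97.5]);e=np.array([-np.sin(a),np.cos(a)])*27
go(*(c+e),140,11.3)
E
```

```text
t: 21.6
tcp_pos: [0.433, -0.1129, 0.0181]
tool_rot: [0.635, 0.773, 0.0, 0.001]
force: [0.6, 1.0, 5.0]
finger_gap: 0.241
gripper_force: 25.3
t: 22.48
tcp_pos: [0.4328, -0.113, 0.1434]
tool_rot: [0.635, 0.773, 0.0, 0.001]
force: [-0.6, -0.1, -0.2]
finger_gap: 0.247
gripper_force: 24.8
t 22.48 at [ 432.8 -113.   143.4] yaw 11.2 turn units -0.02 shift [8.18 7.42 0.13] F [-0.6 -0.1 -0.2] gap mm 21.1
```

```bash
python3 -m handwheel '[[[1,0.9,0,0],[1,0.9,0,0],[1,0.9,0,0],[1,0.9,0,0],[1,0.9,0,0],[1,0.9,0,0],[1,0.9,0,0],[1,0.9,0,0],[0.2,0.2,0,0],[0,0,0,0]]]' >/dev/null
python3 -c "
from h import *
go(574.7,124,21.5,11.3)"
```

```text
t 23.73 at [573.3 124.1 141.4] yaw 11.2 turn units -0.01 shift [-0.01  0.05  4.79] F [-0.9  0.2  0.2] gap mm 20.8
```

```bash
python3 -m handwheel '[[[0,0,0.7,0],[0,0,0.9,0],[0,0,0.9,0],[0,0,0.9,0],[0,0,0.8,0],[0,0,0.4,0],[0,0,0.22,0],[0,0,0,0],[0,0,0,0]]]' && python3 -m handwheel '[[[0,0,0,0],[0,0,0,0],[0,0,0,0],[0,0,-0.3,0],[0,0,-0.8,0],[0,0,-1,0],[0,0,-1,0],[0,0,-1,0],[0,0,-0.6,0],[0,0,0,0]]]' 36
python3 - <<'E'
from h import *
from station import *
p,d=snapshot('wrist');cv2.imwrite('pics/w6.png',p[...,::-1])
go(580,-96,120,13.2)
E
```

```text
t: 24.85
tcp_pos: [0.5747, 0.1241, 0.0225]
tool_rot: [0.635, 0.773, 0.0, 0.0]
force: [0.8, 0.1, -0.7]
finger_gap: 0.244
gripper_force: 24.9
t: 26.1
tcp_pos: [0.575, 0.1242, 0.1408]
tool_rot: [0.635, 0.773, 0.001, 0.001]
force: [0.3, 0.2, -0.3]
finger_gap: 0.423
gripper_force: 0.0
t 26.15 at [574.2 124.2 139.8] yaw 11.2 turn units -0.34 shift [-8.63 -1.79  0.79] F [-0.1 -0.3  0.9] gap mm 36.0
```

View pics/w6.png

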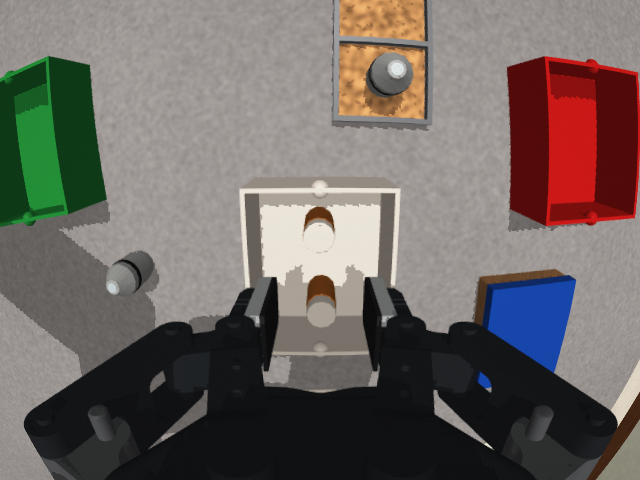

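Both vials stand upright in the tub, at (318,230) and (321,300). Next is the lid, looked at from close by first.

```bash
python3 -m handwheel '[[[0,0,0,-0.33],[-1,-0.2,0,0],[-1,-0.2,0,0],[-1,-0.2,0,0],[-1,-0.2,0,0],[-1,-0.2,0,0],[-1,-0.2,0,0],[-1,-0.2,0,0],[-1,-0.2,0,0],[-1,-0.2,0,0],[-1,0,0,0],[-1,0,0,0],[-0.5,0,0,0],[0,0,0,0]]]' >/dev/null
python3 - <<'E'
from h import *
from station import *
p,d=snapshot('wrist');cv2.imwrite('pics/w7.png',p[...,::-1])
go(580,-96,120,13.2)
E
```

```text
t 27.95 at [ 595.7 -165.9  139.4] yaw 13.1 turn units -0.01 shift [2.87 0.03 0.78] F [0.8 0.4 0.2] gap mm 35.9
```

View pics/w7.png

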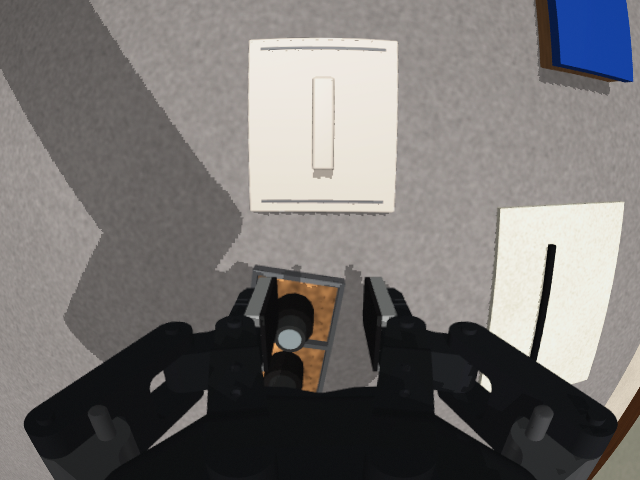

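The lid plate's corners are at (249,40), (397,41), (394,212) and (251,210). The rib's top runs from (323,78) to (323,168).

```bash
python3 - <<'E'
from h import *
P=[wray(*p,20) for p in((249,40),(397,41),(394,212),(251,210))]
print(np.mean(P,0),cv2.minAreaRect(np.array(P)[:,:2].astype(np.float32)))
R=[wray(*p,46) for p in((313,78),(334,78),(333,168),(313,168))]
print(np.mean(R,0),cv2.minAreaRect(np.array(R)[:,:2].astype(np.float32)))
go(580.5,-95.5,120,13.2)
E
```

```text
[580.65 -93.9   20.  ] ((580.7000732421875, -94.10004425048828), (104.20701599121094, 124.66374969482422), 13.012002944946289)
[580.675 -93.775  46.   ] ((580.7999877929688, -93.74999237060547), (13.146829605102539, 57.41436767578125), 13.091894149780273)
t 27.95 at [ 595.7 -165.9  139.4] yaw 13.1 turn units -0.01 shift [2.88 0.05 0.78] F [0.8 0.4 0.2] gap mm 35.9
```

```bash
python3 -m handwheel '[[[1,0.06,0,0],[1,0,0,0],[0.94,0,0.4,0],[0,0,0.9,0],[0,0,0.9,0],[0,0,0.8,0],[0,0,0.8,0],[0,0,0.6,0],[0,0,0,0],[0,0,0,0]]]' && python3 -c "
from h import *
go(580.7,-94,23,13.1)"
```

```text
t: 29.2
tcp_pos: [0.5809, -0.0938, 0.0299]
tool_rot: [0.621, 0.784, 0.0, 0.0]
force: [0.1, 0.1, 0.2]
finger_gap: 0.422
gripper_force: 0.0
t 29.2 at [580.9 -93.8  29.9] yaw 13.2 turn units 0.01 shift [-0.01 -0.01  0.28] F [0.1 0.1 0.2] gap mm 36.0
```

```bash
python3 -m handwheel '[[[0,0,0.2,0],[0,0,0,0]]]' >/dev/null && python3 -m handwheel '[[[0,0,0,0],[0,0,0,0],[0,0,0,0],[0,0,0,0],[0,0,0,0],[0,0,0,0]]]' 5 60 && python3 -m handwheel '[[[0,0,-0.4,0],[0,0,-0.8,0],[0,0,-1,0],[0,0,-1,0],[0,0,-1,0],[0,0,0,0],[0,0,0,0]]]' 
python3 -c "
from h import *
go(581.1,98.3,128,11.3)"
```

```text
t: 30.2
tcp_pos: [0.5809, -0.0942, 0.0249]
tool_rot: [0.621, 0.784, 0.0, 0.0]
force: [-0.2, 0.4, 5.3]
finger_gap: 0.145
gripper_force: 61.5
t: 31.08
tcp_pos: [0.5799, -0.0938, 0.1288]
tool_rot: [0.621, 0.783, -0.0, -0.001]
force: [-0.1, -0.3, -1.0]
finger_gap: 0.151
gripper_force: 60.9
t 31.07 at [579.9 -93.8 128.8] yaw 13.2 turn units 0.31 shift [7.53 1.55 0.03] F [-0.1 -0.3 -1. ] gap mm 12.9
```

```bash
python3 -m handwheel '[[[0,0,0,0.31],[0.8,0.2,0,0],[1,0.2,0,0],[1,0.2,0,0],[1,0.2,0,0],[1,0.2,0,0],[1,0.2,0,0],[1,0.2,0,0],[0.7,0.15,0,0],[0,0,0,0],[0,0,0,0]]]' >/dev/null
python3 - <<'E'
from h import *
from station import *
go(581,98,85,11.3)
p,d=snapshot('wrist');cv2.imwrite('pics/w8.png',p[...,::-1])
E
```

```text
t 32.45 at [581.8  97.1 129.4] yaw 11.3 turn units 0.0 shift [ 0.04 -0.03  1.78] F [-0.7 -0.3  0.2] gap mm 12.9
```

View pics/w8.png

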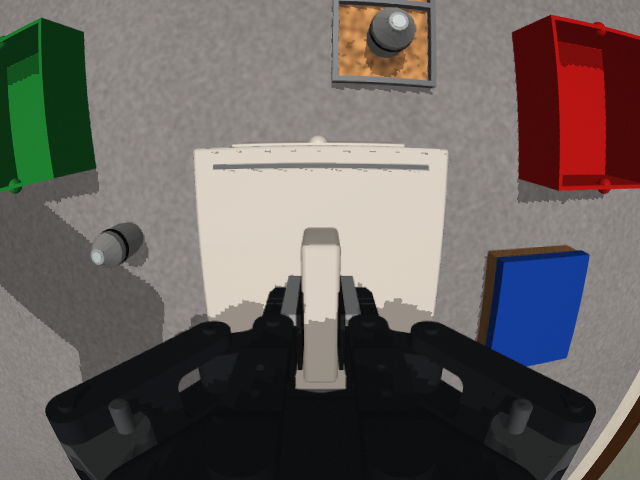

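The lid is held level over the tub. Its far corners are at (194,151) and (447,150), and the tub's far edge shows from (233,146) to (404,146).

```bash
python3 - <<'E'
from h import *
from station import sense
a=np.radians(11.3);R=np.array([[np.cos(a),np.sin(a)],[-np.sin(a),np.cos(a)]])
t=np.array([sense()['tcp_pos'][:2]])*1000
for n,P,z in(('tub',((233,146),(404,146)),58),('lid',((194,151),(447,150)),124.4)):
    print(n,[ (R@(wray(*p,z)[:2]-t[0])).round(1) for p in P])
E
```

```text
tub [array([-50.8,  60.6]), array([48.4, 60.4])]
lid [array([-51.8,  61.4]), array([51.7, 61.8])]
```

```bash
python3 -m handwheel '[[[0.04,-0.04,0.3,0],[0,0,0.5,0],[0,0,0.4,0],[0,0,0.3,0],[0,0,0.2,0],[0,0,0.15,0],[0,0,0.1,0],[0,0,0,0]]]' && python3 -m handwheel '[[[0,0,0.05,0],[0,0,0.05,0],[0,0,0.05,0],[0,0,0.05,0],[0,0,0,0]]]'; python3 -c "
from h import *
go(581,98,67,11.3)"
```

```text
t: 33.5
tcp_pos: [0.5808, 0.0982, 0.081]
tool_rot: [0.634, 0.773, 0.0, 0.0]
force: [-0.9, -0.2, -0.1]
finger_gap: 0.148
gripper_force: 61.0
t: 34.12
tcp_pos: [0.5818, 0.0988, 0.0772]
tool_rot: [0.634, 0.773, 0.001, 0.001]
force: [-0.1, 1.7, 6.4]
finger_gap: 0.147
gripper_force: 61.7
t 34.12 at [581.8  98.8  77.2] yaw 11.3 turn units -0.0 shift [-0.03 -0.04  0.41] F [-0.1  1.7  6.4] gap mm 12.6
```

Contact is on the catches at 12 mm proud, as expected. Now press.

```bash
python3 -m handwheel '[[[0,0,0.1,0],[0,0,0.1,0],[0,0,0.1,0],[0,0,0.1,0],[0,0,0.08,0],[0,0,0,0],[0,0,0,0]]]'; python3 -c "
from h import *
go(581,98,67,11.3)"
```

```text
t: 35.0
tcp_pos: [0.5807, 0.0984, 0.0674]
tool_rot: [0.634, 0.773, 0.0, 0.0]
force: [-5.5, 2.0, 24.5]
finger_gap: 0.149
gripper_force: 64.4
t 35.0 at [580.7  98.4  67.4] yaw 11.3 turn units 0.0 shift [-0.02  0.01  0.02] F [-5.5  2.  24.5] gap mm 12.7
```

```bash
python3 -m handwheel '[[[0,0,0.03,0],[0,0,0,0],[0,0,0,0]]]'; python3 -m handwheel '[[[0,0,0,0],[0,0,0,0],[0,0,0,0],[0,0,-0.3,0],[0,0,-0.8,0],[0,0,-1,0],[0,0,-0.7,0],[0,0,0,0]]]' 40 40
python3 - <<'E'
from h import *
from station import *
for n in('scene','side'):
    p,d=snapshot(n);P=cloud(n,d)[d>0]
    Q=P[(np.hypot(P[:,0]*1000-580,P[:,1]*1000-97)<80)&(P[:,2]>.05)&(P[:,2]<.075)]
    r=cv2.minAreaRect((Q[:,:2]*1000).astype(np.float32));A=np.c_[Q[:,:2]-Q[:,:2].mean(0),np.ones(len(Q))]
    A,z=A[Q[:,2]>.057],Q[Q[:,2]>.057,2];print(n,r,np.linalg.lstsq(A,z,rcond=None)[0],np.median(z))
go(428.5,55,120,11.3)
E
```

```text
t: 35.38
tcp_pos: [0.5807, 0.0984, 0.0674]
tool_rot: [0.634, 0.773, 0.0, 0.0]
force: [-7.6, 2.4, 29.8]
finger_gap: 0.152
gripper_force: 65.1
t: 36.38
tcp_pos: [0.5818, 0.0981, 0.1345]
tool_rot: [0.634, 0.773, 0.001, 0.001]
force: [-0.2, 0.4, 0.2]
finger_gap: 0.468
gripper_force: 0.0
scene ((581.2957153320312, 98.82941436767578), (108.72254943847656, 128.4329071044922), 11.227311134338379) [-0.00156398 -0.00231835  0.06144725] 0.061090710479743016
side ((579.6775512695312, 95.84874725341797), (110.81713104248047, 132.8856658935547), 10.197693824768066) [-0.00156202 -0.00265609  0.06061912] 0.06010206261038542
t 36.48 at [580.3  98.1 132.7] yaw 11.3 turn units 0.0 shift [-0.5  -6.29  0.51] F [-0.3 -1.1 -0.5] gap mm 40.1
```

The lid is home: its plate top reads about 61 mm, level, and centred on the tub. Now the objective.

```bash
python3 -m handwheel '[[[-0.1,-1,0,0],[-0.1,-1,0,0],[-0.1,-1,0,0],[-0.1,-1,0,0],[-0.1,-1,0,0],[0,-1,0,0],[0,-0.3,0,0],[0,0,0,0]]]' 50 >/dev/null
python3 -c "
from h import *
go(428.3,55.5,13,11.3)"
```

```text
t 37.48 at [428.8  55.  132.8] yaw 11.3 turn units -0.0 shift [ 0.02 -0.02  4.79] F [0.4 0.8 0. ] gap mm 50.1
```

```bash
python3 -m handwheel '[[[0,0,0.7,0],[0,0,0.9,0],[0,0,0.9,0],[0,0,0.9,0],[0,0,0.8,0],[0,0,0.5,0],[0,0,0.1,0],[0,0,0,0]]]' >/dev/null&& python3 -m handwheel '[[[0,0,0,0],[0,0,0,0],[0,0,0,0],[0,0,0,0],[0,0,0,0],[0,0,0,0]]]' 15 40 && python3 -m handwheel '[[[0,0,-0.5,0],[0,0,-1,0],[0,0,-1,0],[0,0,-1,0],[0,0,-1,0],[0,0,-1,0],[0,0,0,0]]]' 
python3 -c "
from h import *
go(587,298,152,11)"
```

```text
t: 39.22
tcp_pos: [0.4291, 0.055, 0.0138]
tool_rot: [0.634, 0.773, 0.0, 0.001]
force: [0.0, -0.4, 5.6]
finger_gap: 0.314
gripper_force: 39.7
t: 40.1
tcp_pos: [0.4297, 0.055, 0.1523]
tool_rot: [0.634, 0.773, 0.001, 0.002]
force: [0.6, 0.2, -2.2]
finger_gap: 0.313
gripper_force: 39.7
t 40.1 at [429.7  55.  152.3] yaw 11.3 turn units 0.05 shift [8.34 8.03 0.01] F [ 0.6  0.2 -2.2] gap mm 26.7
```

```bash
python3 -m handwheel '[[[1,1,0,0],[1,1,0,0],[1,1,0,0],[1,1,0,0],[1,1,0,0],[1,1,0,0],[1,1,0,0],[1,1,0,0],[0.33,0.05,0,0],[0,0,0,0],[0,0,0,0]]]' >/dev/null
python3 - <<'E'
from h import *
from station import *
go(587,298,18,11.3)
p,d=snapshot('wrist');cv2.imwrite('pics/w9.png',p[...,::-1])
E
```

```text
t 41.48 at [584.  297.6 149.8] yaw 11.3 turn units -0.0 shift [-0.01  0.12  5.27] F [ 0.9  0.5 -2.8] gap mm 26.7
```

View pics/w9.png

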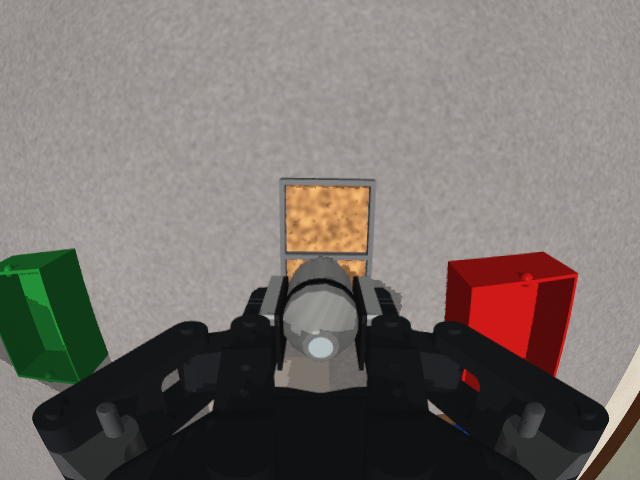

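The objective is held upright over the tray, and the empty bay's centre is near (327,220). That agrees with the estimate plus the 3 mm correction.

```bash
python3 -c "
from h import *
print(wray(327,220,8))"; python3 -m handwheel '[[[0,0.12,0.7,0],[0,0,0.9,0],[0,0,0.9,0],[0,0,0.9,0],[0,0,0.8,0],[0,0,0.6,0],[0,0,0.35,0],[0,0,0.1,0],[0,0,0,0],[0,0,0,0]]]' && python3 -m handwheel '[[[0,0,0,0],[0,0,0,0],[0,0,0,0],[0,0,-0.3,0],[0,0,-0.8,0],[0,0,-1,0],[0,0,-1,0],[0,0,-1,0],[0,0,-1,0],[0,0,-1,0],[0,0,0,0],[0,0,0,0]]]' 42
python3 - <<'E'
from h import *
from station import *
p,d=snapshot('wrist');q,_=snapshot('scene')
cv2.imwrite('pics/w10.png',np.hstack([cv2.resize(p[...,::-1],(400,300)),cv2.resize(q[150:420,200:560,::-1],(400,300))]))
E
```

```text
[589.3 297.7   8. ]
t: 42.78
tcp_pos: [0.5888, 0.2995, 0.0201]
tool_rot: [0.634, 0.773, 0.001, 0.0]
force: [-0.2, 0.1, -1.9]
finger_gap: 0.307
gripper_force: 39.8
t: 44.28
tcp_pos: [0.5877, 0.2991, 0.1718]
tool_rot: [0.634, 0.773, -0.0, -0.0]
force: [-0.9, 0.3, 0.6]
finger_gap: 0.489
gripper_force: 0.0
```

View pics/w10.png

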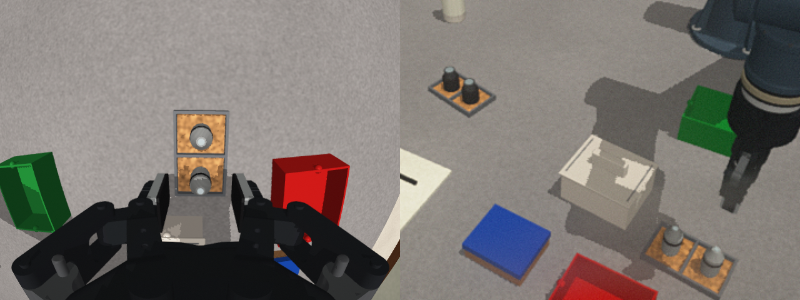

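The objective and the eyepiece stand upright in their bays, and the lid is seated flush on the tub. The gripper is clear at 172 mm.

```bash
python3 -c "
from station import *
print(sign_off())"
```

```text
the job is handed in; nothing more can be done
None
```

I handed the job in at about 44 s. Both vials are in the tub with the lid pressed fully home, and the objective and eyepiece are upright in their trays' empty bays; the bottle and slide box were never touched. The sign-off reported no verdict.

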